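# Turn the washed blue pail mouth-up on the cork mat

### The arm

A 7-joint arm with a two-finger parallel gripper is mounted at the origin on the work surface. World frame = base frame: x ahead of the robot, y to its left, z up, the work surface at z = 0. Lengths are in mm, angles in rad, forces in N, time in s.
With the tool pointing down it reaches from about 400 to 875 mm from the base axis. Payload 4.4 kg.
Tool frame: the origin (TCP) lies midway between the tips of the shut fingers; the grasp point (between the pads) lies ctrl.tcp_to_grasp behind it (ctrl.tcp_to_grasp is the distance from the TCP to the grasp point, in mm); z points along the fingers, y is the line along which they close (so a half turn about z gives the same grasp; the last joint's range is limited). The gripper opens to 85 mm and grips with 20 to 120 N. Pads are 22 mm wide; open, the fingers measure 114 mm over their backs; the gripper's body (76 mm by 85 mm) begins 54 mm behind the grasp point. The pads swing forward as they close: fully open they stand 13 mm farther back than shut.
Start: joints at [-0.066, 0.628, 0.038, 1.517, -0.027, 0.996, -0.02], TCP at [650.014, 0.027, 231.313] pointing down, gripper open.
Joint ranges: [-3.06, 3.06], [-0.37, 2.12], [-1.25, 1.32], [0.18, 2.47], [-1.1, 4.24], [0.23, 1.98], [-2.94, 2.94]. Speed limits (rad/s): [2.57, 2.57, 3.14, 3.14, 3.14, 3.14, 3.14].

### API

Orientations are given as [roll, pitch, yaw] about the fixed x, y, z axes, in that order (R = Rz(yaw) Ry(pitch) Rx(roll)).
In Python, from cell import ctrl, get_image, get_calibration, workorder, boxes_of, place_of gives the robot as it stands.
- The arm moves only by the tool play_rows, never from a script. Its argument "series" is a list that holds one entry, the list of rows, each a list of 7 numbers: the shift along the world's x, y, z in cm, then the turn, a rotation vector about the world's x, y, z in degrees, then the closure, from 0 (fully open) to 1 (shut). A call has 1 to 20 rows; each row shifts and turns the commanded pose from where the row before left it; what a row does not reach is not made up. A row lasts 1/8 s, in which the tool goes at most 62.5 mm and 10.7 degrees, less where a joint would pass 70% of its speed; a pose out of reach is approached as far as the arm can. A call with a gripper value outside its range is refused whole. The fingers move at their own pace and stop on an object; the grip force is fixed at half the most. Time passes only in rows, so rows that do not move let the fingers close. It gives the time, the measured TCP pose, the force, the opening and the grip force at its end, in the units of the state.
- ctrl.read_state(): the state, without advancing time (a new reading comes with each control period).
- get_image(name): name is "scene" or "side" or "wrist"; returns (picture, depth): 480x640x3 uint8, red, green, blue; 480x640 float32, mm along the optical axis (not along the pixel's ray), 0 where there is no reading.
- get_calibration(name): a dict with "K" (3x3 intrinsics, pixels), "R" (3x3) and "t" (3): a world point X has camera coordinates R X + t; the wrist camera has in their place "mount" (4x4, takes a point from camera to tool coordinates, whose origin is the TCP and whose axes are the flange's). Camera axes: x right, y down, z forward; pixel columns grow to the right and rows downward; lengths in mm; the calibration is good to about 2 mm. A picture is of the moment at which its call begins: read the wrist's pose just before it. get_calibration takes no time and is no camera call.
- workorder.finish_job(): hands the job in; it is judged then, once.
Trained networks look in the newest picture that a camera, given by its name, has taken for a name from the list of things; names that differ only in an ending like _2 or _b are one class to them, and where a whole thing is asked for, a point or a joint stands for the part that bears it (a point fixed in the world has none). Each returns a list of dicts, best first, with "p" (0 to 1); they miss things now and then, are a little off and sometimes report something else, mostly with a low value. They report only what shows in the picture. A call takes as long as a camera call. They do not tell look-alikes from the thing itself.
- boxes_of(target, camera): "pixel" ([column, row] in pixels, amid what is visible of it).
- place_of(target, camera): "pixel" ([column, row] in pixels: a listed point, or the origin of a listed thing).
The state is a dict: "clock": time; "qpos": joint angles; "qd": joint speeds; "tau": joint torques, N m; "eef_pos": TCP position; "tool_rot": TCP orientation; "force": force on the tool from outside, world axes, zero at the start; "torque": the same for the moment, N m; "width": finger opening in mm; "gripper_force": force on a finger pad.
Only numpy, scipy, OpenCV 4.12 (cv2) and the standard library are available. Lean on these libraries where they do the work, as an engineer would, in place of code of your own. Each camera call takes 0.05 s, during which the arm holds its last target. There are 200 camera calls.

### The job

The two little pails were left mouth-down to dry. Pick up the blue one by its handle so that it turns mouth-up, and stand it on the round cork mat, with its whole base on the mat, ready to collect bottle lids; set it down before letting go, do not drop it. Leave the white pail standing mouth-down where it is.

Things in the scene. Friction and masses are not known exactly. Their poses are not given: they have to be found in the camera images.
- blue_pail: Blue metal pail, 70 mm high, outside radius 45 mm at the mouth, 36 mm at the base, 0.2 to 0.3 kg; starts mouth-down on the table. Origin: centre of the mouth. Its z points from mouth to base: up while mouth-down, straight down when it stands mouth-up. The handle's hinge line runs along its y, 14 mm from the mouth plane and 4 mm to the +x side of its axis.
- blue_pail_bail (a joint): Swing of the blue pail's handle (steel bail, 118 mm wide over its legs): 0 = standing over the upturned base (start), 3.14 = over the mouth. Slight friction. Lifted by the handle, the pail is top-heavy and rolls over by itself in about 1 s if the hinge is 75 mm or more clear of what is below; then it hangs mouth-up, leaning up to 12 degrees until stood on something.
- blue_pail_grip (a point): Centre of the wooden grip bar of the blue pail's handle: 14 x 14 mm across, 50 mm long along its own y, 106 mm from the hinge line along its own z. At the start z is up and the bar is 120 mm above the table, 50 mm above the upturned base. Held z up, it is 162 mm above the base of the hanging mouth-up pail.
- blue_pail_base (a point): Centre of the outer face of the blue pail's base (70 mm above the table at the start; the point that ends on the mat).
- cork_mat: Round cork mat fixed to the table, radius 75 mm, 6 mm thick. Origin: centre of its underside, on the table.
- white_pail: White painted pail of the same size and build, also mouth-down with its handle upright; not to be moved. Origin: centre of its mouth, z up to its base.
Things that resemble listed ones, but are neither listed nor needed, are in the scene too. What is shaped like the blue_pail but pink or yellow is not meant.

How it is judged:
By the outcome, as a careful person would: the job done as asked, in the order asked, and still so for the second after the job is handed in, with the robot touching nothing.
It also fails if it takes over 48 s, if anything falls off the work surface, if the arm or the gripper's body presses on something with over 40 N, if the wrist force passes 120 N, or if a joint passes its speed limit or range.

## Working session

There is one attempt and no reset: what is moved stays moved. The work goes in short steps, Python scripts to look and compute and a tool call to move; the robot and the scene stay as the last step left them, time stands still between calls to the robot, and variables do not carry over. Pictures are saved under pics/ and viewed, at most 10 in all, crops included, and the job is handed in when it is done.

Besides the shell and the picture viewer there is one more tool, called after "Call:" by a JSON object that holds its "method" and its "body". play_rows: Moves the arm, as the interface text tells. Its arguments: {"type":"object","properties":{"series":{"type":"array"}},"required":["series"]}

```bash
mkdir -p pics; cat > h.py <<'E'
import numpy as np, cv2
from cell import ctrl, get_image, get_calibration, workorder, boxes_of, place_of
from scipy.spatial.transform import Rotation as Ro
def cam(name):
    c=get_calibration(name); K=np.array(c["K"])
    if "R" in c: R=np.array(c["R"]); t=np.array(c["t"]).ravel(); return K,R.T,-R.T@t
    s=ctrl.read_state(); M=np.array(c["mount"]); Rt=Ro.from_euler('xyz',s["tool_rot"]).as_matrix()
    return K,Rt@M[:3,:3],Rt@M[:3,3]+np.array(s["eef_pos"])
def ray(c,px):
    K,R,o=c; d=R@np.linalg.inv(K)@np.array([px[0],px[1],1.]); return o,d
def atz(c,px,z):
    o,d=ray(c,px); return o+d*(z-o[2])/d[2]
def deproj(c,px,dep):
    o,d=ray(c,px); return o+d*dep
def cloud(c,dep):
    v,u=np.mgrid[0:480,0:640]; K,R,o=c
    d=np.stack([u,v,np.ones_like(u)],-1)@np.linalg.inv(K).T@R.T
    return o+d*dep[...,None]
def save(n,p): cv2.imwrite(f"pics/{n}.png",p[...,::-1])
E
python3 - <<'E'
from h import *
np.set_printoptions(precision=1,suppress=True)
Z={"blue_pail":0,"blue_pail_grip":120,"blue_pail_base":70,"white_pail":0,"cork_mat":0}
ims=[]
for n in("scene","side"):
    c=cam(n);p,d=get_image(n);ims.append(p)
    print(n,c[2])
    for k,z in Z.items():
        for r in place_of(k,n)[:5]: print(k,r["p"],np.array(r["pixel"]),atz(c,r["pixel"],z))
    np.save(n+".npy",d)
    save(n+"0",p)
print(ctrl.tcp_to_grasp, ctrl.read_state()["clock"],ctrl.read_state()["tool_rot"])
E
```

```text
scene [1245.    30.4  836.7]
blue_pail 0.96 [424.6 221.2] [436.9 252.2   0. ]
blue_pail 0.84 [444.5 276.7] [596.6 274.1   0. ]
blue_pail 0.76 [267.4 325.9] [721.4 -83.4   0. ]
blue_pail_grip 0.95 [258.5 287.6] [719.  -89.6 120. ]
blue_pail_grip 0.68 [451.1 240.5] [602.9 264.4 120. ]
blue_pail_grip 0.58 [431.4 184.6] [445.4 247.7 120. ]
blue_pail_base 0.95 [264.1 305.7] [722.7 -83.7  70. ]
blue_pail_base 0.89 [446.3 254.7] [596.  265.3  70. ]
blue_pail_base 0.77 [430.9 199.8] [439.3 255.3  70. ]
white_pail 0.96 [324.9 244.8] [512.5  24.5   0. ]
cork_mat 0.57 [188.9 249.6] [ 531.3 -272.1    0. ]
side [ 480.9 -801.   635.9]
blue_pail 0.94 [243.1 223.8] [438.6 256.    0. ]
blue_pail 0.9 [410.7 305.1] [724.8 -70.    0. ]
blue_pail 0.84 [313.9 215.3] [595.8 265.2   0. ]
blue_pail_grip 0.86 [234.  173.1] [431.9 263.  120. ]
blue_pail_grip 0.7 [416.6 251.4] [724.1 -78.6 120. ]
blue_pail_grip 0.6 [315.7 163.3] [605.  278.3 120. ]
blue_pail_grip 0.56 [319.5 404. ] [ 526.9 -364.   120. ]
blue_pail_base 0.81 [316.4 184.4] [605.  277.5  70. ]
blue_pail_base 0.75 [415.  273.9] [726.7 -72.9  70. ]
blue_pail_base 0.58 [235.1 192.5] [428.9 271.8  70. ]
blue_pail_base 0.27 [313.5 162.4] [612.5 388.7  70. ]
white_pail 0.7 [283.4 285.6] [508.3  22.2   0. ]
cork_mat 0.75 [322.6 408.5] [ 540.9 -271.1    0. ]
18.700000000000003 0.6 [ 3.1 -0.   1.6]
```

View pics/scene0.png

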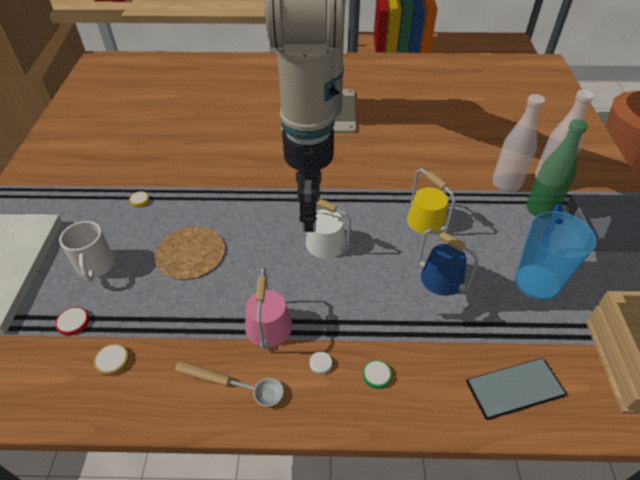

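View pics/side0.png

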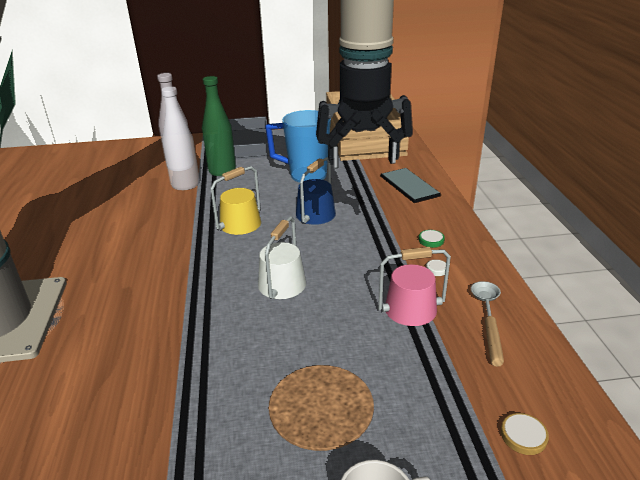

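The scene view shows the dark-blue pail at about (444,270) with its grip at (452,240). The mat is at (190,252), the white pail at (325,235), the pink one at (268,315) and the yellow one at (428,210). The side view agrees: blue (316,200) with its grip at (315,166), mat (321,407), and the mug close to the mat.

```bash
python3 - <<'E'
from h import *
np.set_printoptions(precision=1,suppress=True)
for n in("scene","side"):
    c=cam(n);P=cloud(c,np.load(n+".npy"))
    m=(abs(P[...,0]-603)<70)&(abs(P[...,1]-270)<70)&(P[...,2]>108)&(P[...,2]<140)
    Q=P[m]; print(n,len(Q),Q.mean(0),Q.min(0),Q.max(0))
    w=np.linalg.svd(Q[:,:2]-Q[:,:2].mean(0))[2][0]; print("dir",np.degrees(np.arctan2(w[1],w[0])), np.ptp((Q[:,:2]-Q[:,:2].mean(0))@w))
    im=cv2.cvtColor(cv2.imread(f"pics/{n}0.png"),cv2.COLOR_BGR2HSV)
    mk=(im[...,0]>5)&(im[...,0]<20)&(im[...,1]>70)&(abs(P[...,2]-3)<9)&(abs(P[...,0]-536)<90)&(abs(P[...,1]+271)<90)
    Q=P[mk]; print("mat",len(Q),Q.mean(0),(Q.min(0)+Q.max(0))/2,np.ptp(Q,0))
    m=(abs(P[...,0]-510)<150)&(abs(P[...,1]+271)<220)&(P[...,2]>20)&(P[...,2]<130); Q=P[m]; print("tall",len(Q),Q.min(0) if len(Q) else 0,Q.max(0))
E
```

```text
scene 345 [607.4 265.  120.8] [568.  220.5 108.1] [642.  308.6 129. ]
dir 51.243985125303155 113.07263753868864
mat 2887 [ 542.9 -267.2    4.8] [ 537.3 -269.4    3.4] [158.8 150.9  12.9]
tall 1618 [ 532.2 -491.    20.1] [ 647.5 -425.4   92.8]
side 198 [599.2 258.2 121.8] [564.7 218.8 108.1] [637.3 306.1 130.5]
dir -130.27744456064502 111.96139169673845
mat 7045 [ 538.2 -272.6    6.5] [ 538.4 -264.8    4.7] [148.9 155.4  11.4]
tall 1018 [ 540.  -454.2   58.1] [ 639.8 -423.7   92.9]
```

Call:
{"method": "play_rows", "body": {"series": [[[-0.6,3.3,0,0,0,-5,0],[-0.6,3.3,0,0,0,-5,0],[-0.6,3.3,0,0,0,-5,0],[-0.6,3.3,0,0,0,-5,0],[-0.6,3.3,0,0,0,-5,0],[-0.6,3.3,0,0,0,-5,0],[-0.5,3.3,0,0,0,-5,0],[-0.5,3.3,0,0,0,-5,0],[0,0,0,0,0,0,0],[0,0,0,0,0,0,0],[0,0,0,0,0,0,0]]]}}

```text
clock: 1.98
eef_pos: [604.6, 262.2, 231.4]
tool_rot: [3.141, 0.0, 0.871]
force: [-0.1, -0.3, 0.1]
width: 85.3
gripper_force: 0.0
```

```bash
python3 - <<'E'
from h import *
np.set_printoptions(precision=1,suppress=True)
c=cam("wrist");p,d=get_image("wrist");save("w1",p)
for k,z in {"blue_pail_grip":120,"blue_pail_base":70}.items():
    for r in place_of(k,"wrist")[:3]: print(k,r["p"],np.array(r["pixel"]),atz(c,r["pixel"],z))
P=cloud(c,d); P[d==0]=0
m=(abs(P[...,0]-603)<70)&(abs(P[...,1]-264)<70)&(P[...,2]>108)&(P[...,2]<140)
Q=P[m]; print(len(Q)); w=cv2.minAreaRect(Q[:,:2].astype(np.float32)); print(w,Q.mean(0),Q[:,2].max())
s=ctrl.read_state(); print(np.array(s["eef_pos"]),s["tool_rot"],s["clock"],s["force"],np.array(s["qpos"]))
E
```

```text
blue_pail_grip 0.66 [309.3 228.2] [603.5 266.7 120. ]
blue_pail_base 0.93 [607.5 388. ] [721.9 -81.4  70. ]
blue_pail_base 0.64 [308.8 217.4] [600.2 264.6  70. ]
1762
((603.45068359375, 265.1944885253906), (114.04513549804688, 13.990516662597656), 51.10478591918945) [606.2 268.4 123.6] 128.3101889418433
[604.4 262.9 231.5] [ 3.1 -0.   0.9] 2.125 [-0.4  0.5 -0.6] [-0.6  0.7  0.2  1.5 -0.2  1.  -1. ]
```

View pics/w1.png

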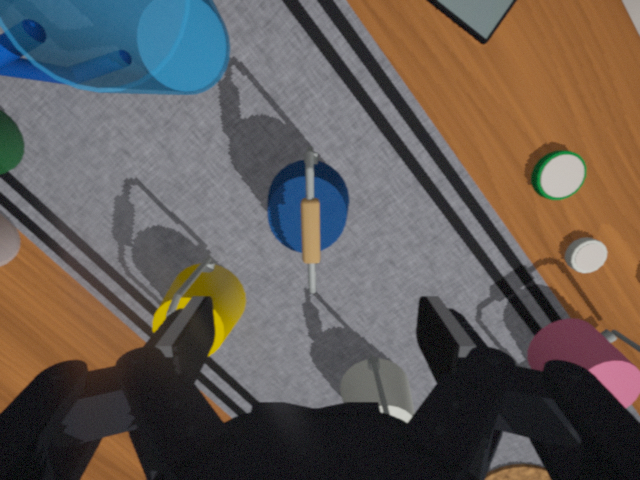

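The wrist view shows the blue pail at (308,205) and its bar at (310,231), vertical in the image, so the fingers on its left and right are aligned with it. I'll descend and grip.

Call:
{"method": "play_rows", "body": {"series": [[[-0.1,0.3,-2.6,0,0,1,0],[0,0,-2.6,0,0,0,0],[0,0,-2.6,0,0,0,0],[0,0,-2.6,0,0,0,0],[0,0,-2.6,0,0,0,0],[0,0,0,0,0,0,0],[0,0,0,0,0,0,0],[0,0,0,0,0,0,1],[0,0,0,0,0,0,1],[0,0,0,0,0,0,1],[0,0,0,0,0,0,1],[0,0,0,0,0,0,1],[0,0,0,0,0,0,1],[0,0,0,0,0,0,1],[0,0,0,0,0,0,1]]]}}

```text
clock: 4.0
eef_pos: [603.3, 267.1, 101.6]
tool_rot: [3.141, -0.001, 0.89]
force: [-0.6, -0.6, 3.4]
width: 12.7
gripper_force: 59.5
```

Call:
{"method": "play_rows", "body": {"series": [[[0,0,1,0,0,0,1],[0,0,2.5,0,0,0,1],[0,0,2.5,0,0,0,1],[0,0,2.5,0,0,0,1],[0,0,2.5,0,0,0,1],[0,0,2.5,0,0,0,1],[0,0,2.5,0,0,0,1],[0,0,2.5,0,0,0,1],[0,0,2.5,0,0,0,1],[0,0,2,0,0,0,1],[0,0,0,0,0,0,1],[0,0,0,0,0,0,1],[0,0,0,0,0,0,1],[0,0,0,0,0,0,1],[0,0,0,0,0,0,1],[0,0,0,0,0,0,1],[0,0,0,0,0,0,1],[0,0,0,0,0,0,1]]]}}

```text
clock: 6.25
eef_pos: [603.0, 267.0, 331.4]
tool_rot: [3.142, -0.0, 0.89]
force: [-0.5, -0.6, -2.9]
width: 13.0
gripper_force: 58.7
```

```bash
python3 - <<'E'
from h import *
p,d=get_image("side");save("s2",p)
s=ctrl.read_state();print(s["eef_pos"],s["width"],s["force"])
E
```

```text
[603.019063   267.04596308 331.33212823] 12.682288968563723 [ 0.120331    0.63654671 -3.21249904]
```

View pics/s2.png

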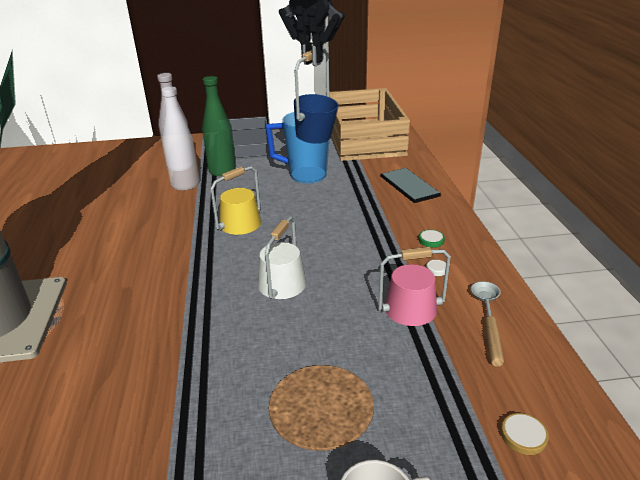

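The pail has rolled over and hangs mouth-up at (315,120), under the gripper and clear of everything. Next I'll carry it to above the mat.

Call:
{"method": "play_rows", "body": {"series": [[[-0.2,-1.5,0,0,0,0,1],[-0.4,-3,0,0,0,0,1],[-0.4,-3.5,0,0,0,0,1],[-0.5,-3.5,0,0,0,0,1],[-0.5,-3.5,0,0,0,0,1],[-0.5,-3.5,0,0,0,0,1],[-0.5,-3.5,0,0,0,0,1],[-0.5,-3.5,0,0,0,0,1],[-0.5,-3.5,0,0,0,0,1],[-0.5,-3.5,0,0,0,0,1],[-0.5,-3.5,0,0,0,0,1],[-0.4,-3.5,0,0,0,0,1],[-0.4,-3.5,0,0,0,0,1],[-0.3,-3.5,0,0,0,0,1],[-0.2,-3,0,0,0,0,1],[-0.2,-2.5,0,0,0,0,1],[0,-1.5,0,0,0,0,1]]]}}

```text
clock: 8.43
eef_pos: [536.6, -270.4, 331.6]
tool_rot: [3.141, 0.001, 0.887]
force: [0.7, 0.8, -3.1]
width: 12.9
gripper_force: 58.7
```

Call:
{"method": "play_rows", "body": {"series": [[[0,0,-2,0,0,0,1],[0,0,-3,0,0,0,1],[0,0,-3,0,0,0,1],[0,0,-3,0,0,0,1],[0,0,-2,0,0,0,1],[0,0,-1,0,0,0,1],[0,0,0,0,0,0,1],[0,0,0,0,0,0,1],[0,0,0,0,0,0,1],[0,0,0,0,0,0,1],[0,0,0,0,0,0,1],[0,0,0,0,0,0,1]]]}}

```text
clock: 9.93
eef_pos: [538.0, -268.0, 191.4]
tool_rot: [3.141, -0.0, 0.89]
force: [-0.0, 0.5, -2.6]
width: 13.0
gripper_force: 58.7
```

```bash
python3 - <<'E'
from h import *
np.set_printoptions(precision=1,suppress=True)
s=ctrl.read_state();print(np.array(s["eef_pos"]),s["width"],s["force"],s["clock"]); g=s["eef_pos"][2]+18.7
ims=[]
for n in("scene","side"):
    c=cam(n);p,d=get_image(n);ims.append(p)
    P=cloud(c,d); im=cv2.cvtColor(p,cv2.COLOR_RGB2HSV)
    m=(im[...,0]>100)&(im[...,0]<125)&(im[...,1]>120)&(abs(P[...,0]-540)<110)&(abs(P[...,1]+268)<110)&(P[...,2]>15)
    Q=P[m]; print(n,len(Q),Q.min(0),Q.max(0),"low:",Q[Q[:,2]<Q[:,2].min()+8].mean(0))
    for r in place_of("blue_pail_base",n)[:4]: print(r["p"],r["pixel"],atz(c,r["pixel"],g-162))
save("c3",np.hstack([ims[0][150:390,80:380],ims[1][150:450,170:470][:240]]))
E
```

```text
[ 538.  -268.   191.4] 12.963361487645981 [-0.   0.5 -2.6] 9.925
scene 1555 [ 498.2 -315.6   47. ] [ 588.1 -228.5  447.5] low: [ 522.2 -280.5   52.4]
0.97 [184.5, 236.2] [ 535.4 -271.3   48.1]
0.87 [266.0, 308.9] [714.8 -82.8  48.1]
0.66 [429.5, 201.3] [421.2 257.9  48.1]
side 3832 [ 497.6 -316.3   46.5] [ 585.1 -225.7  448.5] low: [ 542.1 -263.5   52.5]
0.95 [412.6, 273.4] [732.5 -42.6  48.1]
0.76 [235.0, 191.3] [426.7 319.   48.1]
0.6 [320.3, 383.8] [ 539.1 -268.4   48.1]
```

View pics/c3.png

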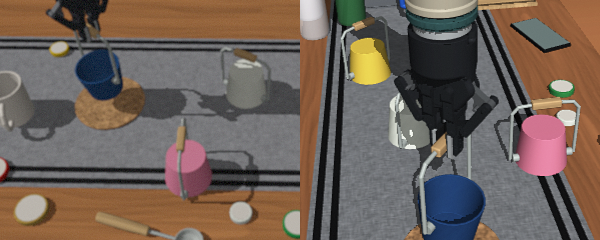

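The pail hangs over the mat in both views, its base at about (537,-270) against the mat centre at (538,-268), 41 mm above it. I'll lower it gently.

Call:
{"method": "play_rows", "body": {"series": [[[0,0,-1,0,0,0,1],[0,0,-1,0,0,0,1],[0,0,-1,0,0,0,1],[0,0,-0.5,0,0,0,1],[0,0,-0.2,0,0,0,1],[0,0,-0.2,0,0,0,1],[0,0,0,0,0,0,1],[0,0,0,0,0,0,1],[0,0,0,0,0,0,1],[0,0,0,0,0,0,1]]]}}

```text
clock: 11.38
eef_pos: [537.8, -267.8, 152.6]
tool_rot: [-3.141, -0.0, 0.89]
force: [-3.5, 3.1, 5.5]
width: 12.7
gripper_force: 59.7
```

Call:
{"method": "play_rows", "body": {"series": [[[0,0,-0.1,0,0,0,1],[0,0,-0.1,0,0,0,1],[0,0,-0.1,0,0,0,1],[0,0,0,0,0,0,1],[0,0,0,0,0,0,1],[0,0,0,0,0,0,1],[0,0,0,0,0,0,1]]]}}

```text
clock: 12.25
eef_pos: [536.4, -266.7, 149.8]
tool_rot: [-3.137, -0.0, 0.89]
force: [-6.1, 5.0, 11.3]
width: 12.7
gripper_force: 61.2
```

```bash
cat > chk.py <<'E'
from h import *
import sys
np.set_printoptions(precision=1,suppress=True)
s=ctrl.read_state();print(np.array(s["eef_pos"]),s["width"],s["force"],s["clock"])
ims=[]
for n in("scene","side"):
    c=cam(n);p,d=get_image(n)
    P=cloud(c,d); im=cv2.cvtColor(p,cv2.COLOR_RGB2HSV)
    m=(im[...,0]>100)&(im[...,0]<125)&(im[...,1]>120)&(abs(P[...,0]-540)<110)&(abs(P[...,1]+268)<110)&(P[...,2]>4)&(P[...,2]<100)
    Q=P[m]; print(n,len(Q),Q.min(0),Q.max(0))
    for a in range(0,360,45):
        u=np.array([np.cos(np.radians(a)),np.sin(np.radians(a))]); k=(Q[:,:2]-[537,-268])@u
        q=Q[k>k.max()-12]; print(a,round(k.max()),round(q[:,2].max(),1),end="; ")
    print()
    v,u=np.nonzero(m); cy,cx=int(v.mean()),int(u.mean())
    ims.append(cv2.resize(p[max(cy-75,0):cy+75,max(cx-75,0):cx+75],(400,400)))
save(sys.argv[1],np.hstack(ims))
E
python3 chk.py c4
```

```text
[ 536.4 -266.7  149.8] 12.716372119933258 [-6.1  5.  11.3] 12.25
scene 1401 [ 490.1 -310.3    7.1] [ 582.1 -224.4   79.8]
0 45 79.8; 45 46 79.8; 90 44 76.9; 135 44 76.9; 180 47 76.7; 225 44 76.1; 270 42 76.2; 315 44 77.5; 
side 3644 [ 491.6 -312.     7. ] [ 579.6 -220.8   79.5]
0 43 78.5; 45 45 78.7; 90 47 78.7; 135 47 79.4; 180 45 79.5; 225 48 79.5; 270 44 78.9; 315 42 78.7;
```

View pics/c4.png

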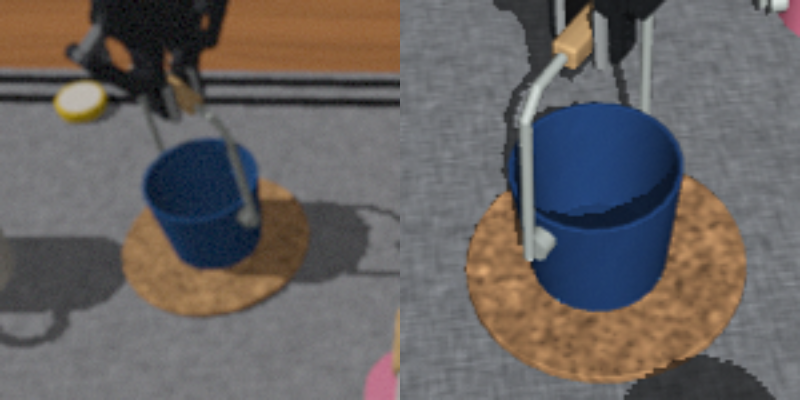

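The pail stands flat in the middle of the mat (rim level at about 77 mm). I'll ease the press, open and rise.

Call:
{"method": "play_rows", "body": {"series": [[[0,0,0.2,0,0,0,1],[0,0,0,0,0,0,1],[0,0,0,0,0,0,0.6],[0,0,0,0,0,0,0.4],[0,0,0,0,0,0,0.2],[0,0,0,0,0,0,0],[0,0,0,0,0,0,0],[0,0,0,0,0,0,0],[0,0,0,0,0,0,0],[0,0,0.5,0,0,0,0],[0,0,0.5,0,0,0,0],[0,0,1,0,0,0,0],[0,0,1.5,0,0,0,0],[0,0,2,0,0,0,0],[0,0,3,0,0,0,0],[0,0,3,0,0,0,0],[0,0,3,0,0,0,0],[0,0,0,0,0,0,0],[0,0,0,0,0,0,0],[0,0,0,0,0,0,0]]]}}

```text
clock: 14.85
eef_pos: [537.4, -267.5, 295.4]
tool_rot: [-3.14, 0.0, 0.89]
force: [0.9, 0.7, -0.1]
width: 85.3
gripper_force: 0.0
```

```bash
python3 chk.py c5
```

```text
[ 537.4 -267.5  295.4] 85.29138426470348 [ 0.9  0.7 -0.1] 14.85
scene 1395 [ 491.8 -310.3    6.9] [ 582.1 -224.4   78.9]
0 45 78.3; 45 45 78.4; 90 44 78.4; 135 46 78.9; 180 45 75.5; 225 45 76.0; 270 42 75.1; 315 43 78.3; 
side 3646 [ 491.6 -311.5    7.3] [ 579.2 -220.4   93.2]
0 42 78.8; 45 45 78.8; 90 48 78.4; 135 45 78.4; 180 45 93.2; 225 54 93.2; 270 44 93.2; 315 43 78.1;
```

View pics/c5.png

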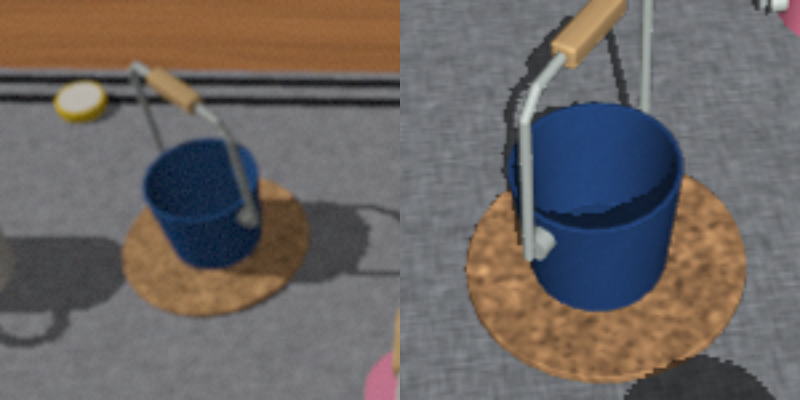

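The pail stands upright on the mat with its base at about (215,250) and (605,265) in the two crops. The handle is up and free of the gripper.

```bash
python3 -c "
from cell import workorder
print(workorder.finish_job())"
```

```text
the job is handed in; nothing more can be done
None
```

The blue pail now stands mouth-up on the cork mat with its whole base on it, set down before I let go; the white pail was not touched, and the job is handed in at about 15 s.

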